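# Key the drive gear onto a rolling-mill roll

## Task

The steel roll from the rolling mill is strapped down with the key slot of its shaft facing up, and its drive gear hangs loosely on the plain outer end of the shaft. Lay the loose key flat in the slot and let go of it before the gear goes over it, then turn the gear until its keyway (marked with yellow paint) is at the top and slide it along over the key until it is fully home against the shoulder. Leave the key down in its slot, and leave the oil bottle, the hammer and the wooden ring clamp where they are.

Things in the scene. Friction and masses are not known exactly. Their poses are not given: they have to be found in the camera images.
- roll: Steel mill roll, fixed, lying level, its axis 75 mm above the bench. Origin: on the axis at the shoulder the gear seats against. z axis: along the shaft, outward to the free end; x axis: straight up. Outward of the origin the shaft is 30 mm in diameter, 82 mm long. Inward: a journal 38 mm in diameter, 34 mm long, then the barrel.
- slot (a point): Centre of the key slot's flat floor, 10 mm above the shaft axis, 15.5 mm outward of the shoulder; axes as the roll's. The slot is cut in the top of the shaft: 11.6 mm wide, 27 mm long (2 to 29 mm from the shoulder) with rounded corners, 5 mm deep below the shaft's top, closed at both ends.
- shaft_end (a point): Centre of the shaft's free end, on the axis, 82 mm outward of the shoulder; axes as the roll's. 2 mm chamfer; nothing stands beyond it.
- barrel (a point): Middle of the roll's barrel, on the axis, 89 mm inward of the shoulder. The barrel is 65 mm in diameter and 110 mm long; it is strapped into two light wooden V-blocks 96 mm wide, whose tops are 20 mm below the axis.
- gear: Loose dark steel gear hanging on the outer part of the shaft, 0.4 to 0.7 kg. Origin: centre of its inner face (towards the shoulder). z axis: outward along the shaft. x axis: towards the keyway, so it points up when the keyway is at the top. At the start it is turned 0.4 to 1.9 rad about z away from that, its inner face 42 to 51 mm outward of the shoulder.
- teeth (a point): Centre of the gear's toothed rim, on its axis, 10 mm from its inner face; axes as the gear's. The rim is 20 mm wide, 16 long teeth (one in line with the keyway), 78 mm over the tips, 57 mm at the roots, 4 mm wide at the tip, 10 mm at the root. A tooth beside the shaft pressed down from above turns the oiled gear easily; it stays where left.
- boss (a point): Centre of the gear's outer face, 28 mm from its inner face; axes as the gear's. The plain boss is 54 mm in diameter and stands 8 mm out of the rim. It can be pushed with two fingers that straddle the shaft. Pushed outward too far, the gear falls off the shaft end.
- keyway (a point): Middle of the keyway's roof at the gear's outer face, 20.5 mm from the gear's axis; axes as the gear's. Keyway 11.6 mm wide, right through the 32 mm bore (the gear hangs 1 mm below the shaft axis and can tilt about 4 degrees). Yellow paint on boss, rim and tooth marks it. Off line, the gear stops against the key's round end, inner face about 28 mm from the shoulder.
- key: A loose steel parallel key, 25 mm long (x axis), 10 mm wide (y) and 8 mm high (z), with both ends rounded as seen from above, 16 g, lying at bench level on a thin black leather pad. Origin: centre of its underside, z up. In the slot it stands 3 mm above the top of the round shaft (its top is 18 mm above the axis). Either side may be up and either end outward.
- key_mid (a point): The middle of the key, 4 mm above its underside. With the key down in the slot it is 14 mm above the shaft axis.
- oil: Bystander: an amber oil bottle, 42 mm in diameter, 105 mm tall, standing. Origin: centre of its underside.
- hammer: Bystander: a small hammer lying on the bench, 240 mm long along its x axis. Origin: under its middle.
- ring_clamp: Bystander: a wooden ring clamp lying on the bench, 130 mm (x) by 28 mm by 22 mm high. Origin: centre of its underside.

How it is judged:
By the outcome, as a careful person would: the job done as asked, in the order asked, and still so for the second after the job is handed in, with the robot touching nothing.
It also fails if it takes over 70 s, if anything falls off the work surface, if the arm or the gripper's body presses on something with over 40 N, if the wrist force passes 120 N, or if a joint passes its speed limit or range.

## Robot

A 7-joint arm with a two-finger parallel gripper is mounted at the origin on the work surface. World frame = base frame: x ahead of the robot, y to its left, z up, the work surface at z = 0. Lengths are in m, angles in rad, forces in N, time in s.
With the tool pointing down it reaches from about 0.425 to 0.875 m from the base axis. Payload 4.7 kg.
Tool frame: the origin (TCP) lies where the fingers leave the gripper's body, on its centre line; the fingertips stand 70 mm ahead of it and the grasp point (between the pads) lies 51 mm ahead of it; z points along the fingers, y is the line along which they close (so a half turn about z gives the same grasp; the last joint's range is limited). The gripper opens to 87 mm and grips with 3 to 60 N. Pads are 19 mm wide; open, the fingers measure 117 mm over their backs; the gripper's body (75 mm by 190 mm) begins 51 mm behind the grasp point.
Start: joints at [-1.158, 0.321, -0.07, 1.45, 0.023, 1.371, -0.057], TCP at [0.252, 0.599, 0.292] pointing down, gripper open.
Joint ranges: [-2.86, 2.86], [-0.3, 2.09], [-1.38, 1.24], [0.06, 2.45], [-1.56, 4.7], [0.09, 2.05], [-2.69, 2.69]. Speed limits (rad/s): [2.57, 2.57, 3.14, 3.14, 3.14, 3.14, 3.14].

## Interface

Orientations are given as a rotation vector (axis times angle).
In Python, from bench import ctrl gives the robot as it stands.
- The arm moves only by the tool drive_tool, never from a script. Its argument "motion" is a list of rows, each a list of 3 entries, a list of its own where there are three numbers: the shift along the tool's x, y, z in cm, then the turn, a rotation vector about the tool's x, y, z in degrees, then the opening, from -1 (shut) to 1 (fully open). In form: [[[x, y, z], [ax, ay, az], claw], ...]. A call has 1 to 12 rows; each row shifts and turns the commanded pose from where the row before left it, along the tool's axes as they then stand; what a row does not reach is not made up. A row lasts 1/8 s, in which the tool goes at most 62.5 mm and 10.7 degrees, less where a joint would pass 70% of its speed; a pose out of reach is approached as far as the arm can. A call with a gripper value outside its range is refused whole. The fingers move at their own pace and stop on an object; "force" is the grip in N (left out, the last holds). Time passes only in rows, so rows that do not move let the fingers close. It gives the time, the measured TCP pose, the force, the opening and the grip force at its end, in the units of the state.
- ctrl.get_state(): the state, without advancing time (a new reading comes with each control period).
- ctrl.get_image(name): name is "scene" or "side" or "wrist"; returns the picture (480x640x3 uint8, red, green, blue); there is no depth.
- ctrl.calibration(name): a dict with "K" (3x3 intrinsics, pixels), "distortion" ([k1, k2, p1, p2, k3] as OpenCV has them; the pictures are not rectified), "origin" and "attitude" of the camera in the world; the wrist camera has in their place "tool_from_camera" (4x4, takes a point from camera to tool coordinates, whose origin is the TCP and whose axes are the flange's). Camera axes: x right, y up, looking along -z (the intrinsics and any distortion apply to the point x, -y, -z); pixel columns grow to the right and rows downward; lengths in m; the calibration is good to about 2 mm. A picture is of the moment at which its call begins: read the wrist's pose just before it. calibration takes no time and is no camera call.
- ctrl.close_job(): hands the job in; it is judged then, once.
The state is a dict: "time": time; "joint_positions": joint angles; "qd": joint speeds; "joint_torque": joint torques, N m; "position": TCP position; "tool_rot": TCP orientation; "ft_force": force on the tool from outside, world axes, zero at the start; "torque": the same for the moment, N m; "grip_width": opening from 0.0 (shut) to 1.0 (fully open); "grip_force": force on a finger pad.
Only numpy, scipy, OpenCV 4.12 (cv2) and the standard library are available. Lean on these libraries where they do the work, as an engineer would, in place of code of your own. Each camera call takes 0.05 s, during which the arm holds its last target. There are 200 camera calls.

## Working session

There is one attempt and no reset: what is moved stays moved. The work goes in short steps, Python scripts to look and compute and a tool call to move; the robot and the scene stay as the last step left them, time stands still between calls to the robot, and variables do not carry over. Pictures are saved under pics/ and viewed, at most 10 in all, crops included, and the job is handed in when it is done.

Besides the shell and the picture viewer there is one more tool, called after "Request:" as name([rows], argument=value, ...), one row to a line, values as JSON. drive_tool: Moves the arm, as the interface text tells. Its arguments: {"type":"object","properties":{"motion":{"type":"array","items":{"type":"array"}},"force":{"type":"number"}},"required":["motion"]}

```bash
ls; mkdir -p pics
python3 - <<'E'
from bench import ctrl
import cv2,numpy as np
s=ctrl.get_state();print({k:np.round(v,3) for k,v in s.items()})
a=ctrl.get_image("scene");b=ctrl.get_image("side")
cv2.imwrite("pics/scene.png",a[:,:,::-1]);cv2.imwrite("pics/side.png",b[:,:,::-1])
for n in("scene","side","wrist"):print(n,ctrl.calibration(n))
E
```

```text
pics
{'time': np.float64(0.0), 'joint_positions': array([-1.158,  0.322, -0.07 ,  1.452,  0.023,  1.371, -0.057]), 'qd': array([-0.   , -0.001, -0.001,  0.001, -0.001,  0.   , -0.001]), 'joint_torque': array([ 1.0000e-03, -4.9129e+01, -4.0300e-01, -3.1253e+01, -6.4000e-02,
        4.4000e-02,  0.0000e+00]), 'position': array([0.252, 0.599, 0.291]), 'tool_rot': array([-6.220e-01, -3.079e+00,  3.000e-03]), 'ft_force': array([ 0.397,  0.062, -0.071]), 'torque': array([0.001, 0.001, 0.039]), 'grip_force': np.float64(0.0), 'grip_width': np.float64(0.999)}
scene {'K': array([[452.47534152,   0.        , 319.24771145],
       [  0.        , 452.47534152, 238.23874992],
       [  0.        ,   0.        ,   1.        ]]), 'distortion': array([-0.02334214,  0.        ,  0.        ,  0.        ,  0.        ]), 'origin': array([ 0.92980911, -0.56775493,  0.58363229]), 'attitude': array([0.95693172, 0.27465886, 0.51663904])}
side {'K': array([[438.9396265 ,   0.        , 320.03406969],
       [  0.        , 438.9396265 , 239.56918582],
       [  0.        ,   0.        ,   1.        ]]), 'distortion': array([-0.03558449,  0.        ,  0.        ,  0.        ,  0.        ]), 'origin': array([0.35318971, 0.70941798, 0.58063249]), 'attitude': array([ 0.19964996, -1.29525657, -2.60668778])}
wrist {'K': array([[408.17217165,   0.        , 317.06788137],
       [  0.        , 408.17217165, 247.97612134],
       [  0.        ,   0.        ,   1.        ]]), 'distortion': array([-0.02494478,  0.        ,  0.        ,  0.        ,  0.        ]), 'tool_from_camera': array([[ 6.42201929e-04,  9.62329728e-01,  2.71884317e-01,
         7.51844094e-02],
       [ 9.99999786e-01, -6.52852052e-04, -5.12823036e-05,
        -1.03774184e-03],
       [ 1.28149749e-04,  2.71884292e-01, -9.62329941e-01,
        -9.15418272e-02],
       [ 0.00000000e+00,  0.00000000e+00,  0.00000000e+00,
         1.00000000e+00]])}
```

View pics/scene.png

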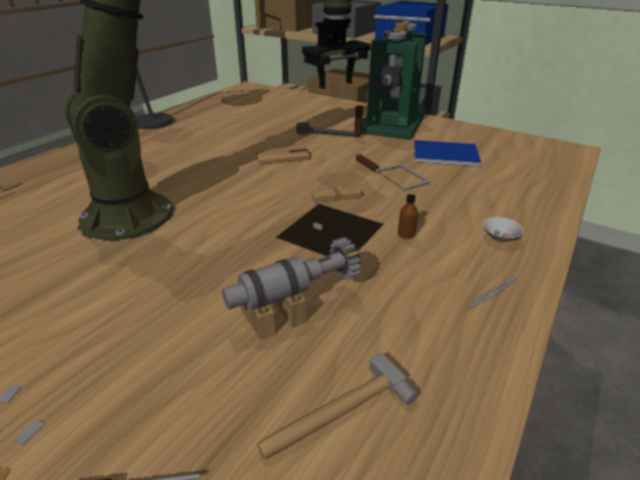

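View pics/side.png

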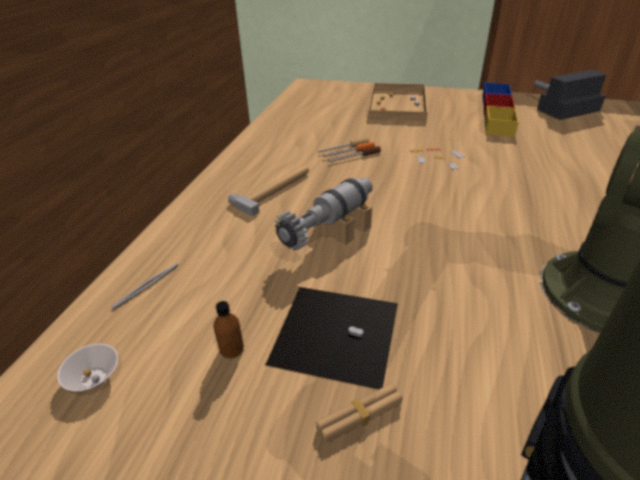

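Scene view: key at about (318,226), gear at (345,257), roll barrel at (275,282), oil at (408,215). Side view: key at (356,331), gear at (291,231), barrel at (343,203), oil at (228,330).

```bash
cat > h.py <<'E'
from bench import ctrl
import cv2,numpy as np
from scipy.spatial.transform import Rotation as R
def cam(n,s=None):
    c=ctrl.calibration(n)
    if n=="wrist":
        T=np.eye(4);T[:3,:3]=R.from_rotvec(s["tool_rot"]).as_matrix();T[:3,3]=s["position"]
        T=T@c["tool_from_camera"];return c["K"],c["distortion"],T[:3,3],T[:3,:3]
    return c["K"],c["distortion"],np.array(c["origin"]),R.from_rotvec(c["attitude"]).as_matrix()
def ray(C,px):
    p=cv2.undistortPoints(np.array(px,float).reshape(-1,1,2),C[0],C[1])[:,0]
    d=np.c_[p[:,0],-p[:,1],-np.ones(len(p))]@C[3].T
    return d/np.linalg.norm(d,axis=1)[:,None]
def onz(C,px,z):
    d=ray(C,px);return C[2]+d*((z-C[2][2])/d[:,2])[:,None]
def tri(C1,p1,C2,p2):
    A=np.zeros((3,3));b=np.zeros(3)
    D=[]
    for C,p in((C1,p1),(C2,p2)):
        d=ray(C,p)[0];M=np.eye(3)-np.outer(d,d);A+=M;b+=M@C[2];D.append((C[2],M))
    x=np.linalg.solve(A,b);return x,[np.linalg.norm(M@(x-o)) for o,M in D]
def proj(C,P):
    q=(np.array(P,float).reshape(-1,3)-C[2])@C[3];q=np.c_[q[:,0],-q[:,1],-q[:,2]]
    return cv2.projectPoints(q,np.zeros(3),np.zeros(3),C[0],C[1])[0][:,0]
def totool(s,v): # world vector -> tool axes, cm
    return R.from_rotvec(s["tool_rot"]).inv().apply(v)*100
E
python3 - <<'E'
from h import *
np.set_printoptions(precision=4,suppress=True)
A=cam("scene");B=cam("side")
for n,p,q in(("key",(318,226),(356,331)),("gear",(345,257),(291,231)),("barrel",(275,282),(343,203)),("oil",(408,215),(228,330)),("hammerhead",(393,377),(245,205))):
    print(n,tri(A,p,B,q))
print(onz(A,(318,226),.006),onz(B,(356,331),.006))
s=ctrl.get_state();print(R.from_rotvec(s["tool_rot"]).as_matrix())
E
```

```text
key (array([0.4365, 0.211 , 0.0052]), [np.float64(0.00023149081568136866), np.float64(0.00023149081568127515)])
gear (array([0.6   , 0.0501, 0.0755]), [np.float64(0.0003865749727148422), np.float64(0.00038657497271501535)])
barrel (array([ 0.5263, -0.0779,  0.0712]), [np.float64(0.0022122976729986917), np.float64(0.002212297672998812)])
oil (array([0.6263, 0.2985, 0.0524]), [np.float64(1.7926261124335947e-06), np.float64(1.7926261124318213e-06)])
hammerhead (array([ 0.7769, -0.1106,  0.0108]), [np.float64(0.002242336160538746), np.float64(0.0022423361605387023)])
[[0.4374 0.2099 0.006 ]] [[0.4362 0.2115 0.006 ]]
[[-0.9215  0.3883 -0.0005]
 [ 0.3883  0.9215 -0.0016]
 [-0.0001 -0.0017 -1.    ]]
```

Request:
drive_tool([
  [[0,0,0],[0,0,9.7],1],
  [[0,0,0],[0,0,9.7],1],
  [[0,0,0],[0,0,9.7],1],
  [[0,0,0],[0,0,9.7],1],
  [[0,0,0],[0,0,9.7],1],
  [[0,0,0],[0,0,9.7],1],
  [[0,0,0],[0,0,9.7],1],
  [[0,0,0],[0,0,9.7],1],
  [[0,0,0],[0,0,9.7],1],
  [[0,0,0],[0,0,9.7],1],
], force=15)

```text
time: 1.35
position: [0.2523, 0.5988, 0.2916]
tool_rot: [2.722, 1.566, -0.001]
ft_force: [-0.2, 0.6, 0.2]
grip_width: 1.001
grip_force: 0.0
```

Request:
drive_tool([
  [[-2.4,4.3,0],[0,0,0],1],
  [[-2.4,4.3,0],[0,0,0],1],
  [[-2.4,4.3,0],[0,0,0],1],
  [[-2.4,4.3,0],[0,0,0],1],
  [[-2.4,4.3,0],[0,0,0],1],
  [[-2.4,4.3,0],[0,0,0],1],
  [[-2.4,4.3,0],[0,0,0],1],
  [[-2.4,4.3,0],[0,0,0],1],
  [[-2.4,4.3,0],[0,0,0],1],
  [[-2.4,4.3,0],[0,0,0],1],
  [[-2.4,4.3,0],[0,0,0],1],
  [[0,0,0],[0,0,0],1],
])

```text
time: 2.85
position: [0.5328, 0.1295, 0.2922]
tool_rot: [2.723, 1.562, -0.001]
ft_force: [0.2, -0.0, 0.1]
grip_width: 1.004
grip_force: 0.0
```

```bash
cat > snap.py <<'E'
import sys
from h import *
s=ctrl.get_state();a=ctrl.get_image("wrist")
n=sys.argv[1];cv2.imwrite(f"pics/{n}.png",a[:,:,::-1]);np.savez(f"{n}.npz",position=s["position"],tool_rot=s["tool_rot"])
print(s["time"],s["position"].round(4),R.from_rotvec(s["tool_rot"]).as_matrix().round(4),s["ft_force"].round(1),s["grip_width"])
E
python3 snap.py w1
```

```text
2.85 [0.5328 0.1295 0.2922] [[ 5.050e-01  8.631e-01  7.000e-04]
 [ 8.631e-01 -5.050e-01 -2.100e-03]
 [-1.500e-03  1.600e-03 -1.000e+00]] [ 0.2 -0.   0.1] 1.0039436210689476
```

View pics/w1.png

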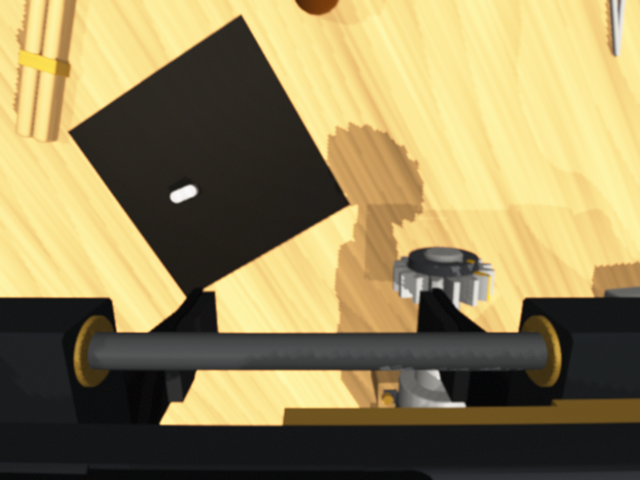

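Wrist view: image right is tool +y, up is tool +x. The key is at (184,193), lying about 20° off the horizontal. The gear is at (443,275), with yellow paint on its right side at about (475,265).

```bash
cat > key.py <<'E'
import sys
from h import *
np.set_printoptions(precision=4,suppress=True)
n=sys.argv[1];s=dict(np.load(f"{n}.npz"));a=cv2.imread(f"pics/{n}.png")
x,y,r=map(int,sys.argv[2:5])
m=np.zeros(a.shape[:2],np.uint8);m[y-r:y+r,x-r:x+r]=255
m&=cv2.inRange(a,(100,100,100),(255,255,255))
c=max(cv2.findContours(m,0,1)[0],key=cv2.contourArea)
W=cam("wrist",s);P=onz(W,c[:,0].astype(float),.008)
rc=cv2.minAreaRect((P[:,:2]*1e3).astype(np.float32));b=cv2.boxPoints(rc)
e=max(b[1]-b[0],b[2]-b[1],key=np.linalg.norm)
print("px",cv2.minAreaRect(c),"centre mm",rc,"axis deg",np.degrees(np.arctan2(e[1],e[0])))
T=R.from_rotvec(s["tool_rot"]).inv();C=np.r_[np.array(rc[0])/1e3,.008]
print("in tool cm",T.apply(C-s["position"])*100,"axis in tool (x->y) deg",np.degrees(np.arctan2(*(T.apply(np.r_[e,0])[[1,0]]))))
E
python3 key.py w1 184 193 40
python3 -c "
from h import *
print(ctrl.get_state()['joint_positions'].round(3))
W=cam('wrist',dict(np.load('w1.npz')))
print(onz(W,[(445,255)],.075+.027),onz(W,[(470,265)],.09))
A=cam('scene');B=cam('side')
a=cv2.imread('pics/scene.png');b=cv2.imread('pics/side.png')
cv2.imwrite('pics/crops.png',np.hstack([cv2.resize(a[220:320,210:380],(400,300)*1,interpolation=2),cv2.resize(b[170:260,260:390],(400,300),interpolation=2)]))
"
```

```text
px ((183.10824584960938, 193.61856079101562), (13.402568817138672, 28.328161239624023), 66.03751373291016) centre mm ((435.5356750488281, 208.4127960205078), (12.010762214660645, 26.971664428710938), 82.60385131835938) axis deg -7.396175
in tool cm [  1.9406 -12.4261  28.3945] axis in tool (x->y) deg 67.06669823623272
[-0.793  0.106  0.54   1.725 -0.056  1.327 -0.767]
[[0.60642779 0.07268666 0.102     ]] [[0.62112115 0.05068946 0.09      ]]
```

View pics/crops.png

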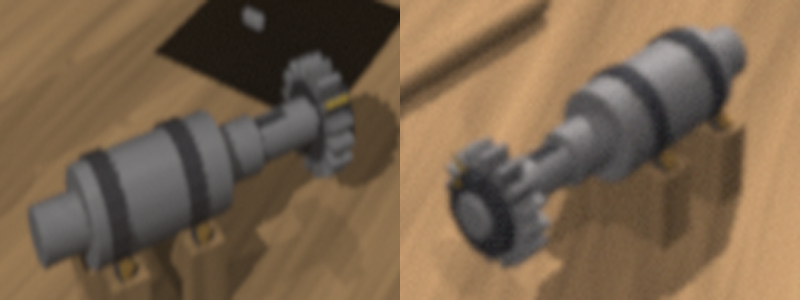

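Scene crop: the slot shows dark on top of the shaft at (275,125). The yellow mark is seen at (338,102), and at (460,180) in the side crop, so from outside the keyway sits upper left, towards tool +y. Going above the key.

Request:
drive_tool([
  [[0.65,-4.14,3.3],[0,0,0],1],
  [[0.65,-4.14,3.3],[0,0,0],1],
  [[0.64,-4.14,3.3],[0,0,0],1],
  [[0,0,0],[0,0,9.6],1],
  [[0,0,0],[0,0,9.6],1],
  [[0,0,0],[0,0,9.6],1],
  [[0,0,0],[0,0,9.6],1],
  [[0,0,0],[0,0,9.6],1],
  [[0,0,0],[0,0,9.6],1],
  [[0,0,0],[0,0,9.4],1],
  [[0,0,0],[0,0,0],1],
  [[0,0,0],[0,0,0],1],
])

```text
time: 4.4
position: [0.4326, 0.214, 0.1932]
tool_rot: [-3.136, 0.181, 0.001]
ft_force: [0.2, 0.6, -0.3]
grip_width: 1.002
grip_force: 0.0
```

```bash
python3 snap.py w2; python3 key.py w2 320 240 90;python3 -c "
from h import *
print(ctrl.get_state()['joint_positions'].round(3))"
```

```text
4.4 [0.4326 0.214  0.1932] [[ 9.934e-01 -1.150e-01 -4.000e-04]
 [-1.150e-01 -9.934e-01  1.000e-04]
 [-4.000e-04 -0.000e+00 -1.000e+00]] [ 0.2  0.6 -0.3] 1.0023875345949065
px ((319.5, 316.5), (25.0, 179.0), 90.0) centre mm ((375.12652587890625, 217.89308166503906), (133.74452209472656, 20.205015182495117), 83.41442108154297) axis deg 83.41443
in tool cm [-5.7494  0.2736 18.5173] axis in tool (x->y) deg -90.0208670160714
[-0.953  0.034  0.45   1.994 -0.017  1.117 -2.183]
```

```bash
python3 key.py w2 340 240 55
```

```text
px ((324.0, 236.0), (36.0, 16.0), 90.0) centre mm ((435.676513671875, 207.8911895751953), (11.17215347290039, 25.901294708251953), 83.39017486572266) axis deg -6.609852
in tool cm [ 0.3804  0.5705 18.5151] axis in tool (x->y) deg 0.0034183291101019253
```

View pics/w2.png

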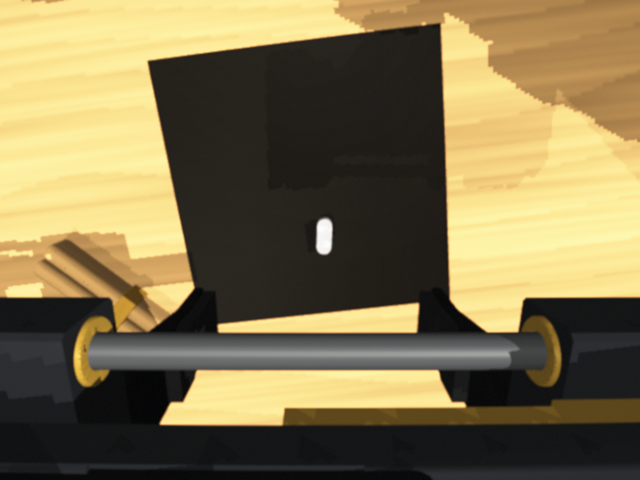

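The key sits at (324,236), parallel to tool x; the ring clamp is at lower left. I'll narrow the fingers before going down.

Request:
drive_tool([
  [[0.19,0.28,2],[0,0,0],-0.3],
  [[0.19,0.29,2],[0,0,0],-0.3],
  [[0,0,2],[0,0,0],-0.3],
  [[0,0,2],[0,0,0],-0.3],
  [[0,0,2],[0,0,0],-0.3],
  [[0,0,1.0],[0,0,0],-0.3],
  [[0,0,0.87],[0,0,0],-0.3],
  [[0,0,0],[0,0,0],-0.3],
  [[0,0,0],[0,0,0],-1],
  [[0,0,0],[0,0,0],-1],
  [[0,0,0],[0,0,0],-1],
  [[0,0,0],[0,0,0],-1],
], force=12)

```text
time: 5.95
position: [0.4366, 0.2073, 0.0749]
tool_rot: [-3.135, 0.188, -0.001]
ft_force: [-0.3, 0.1, 1.6]
grip_width: 0.107
grip_force: 12.0
```

Request:
drive_tool([
  [[0,0,-1],[0,0,0],-1],
  [[0,0,-3],[0,0,0],-1],
  [[0,0,-5],[0,0,0],-1],
  [[0,0,-5.5],[0,0,0],-1],
  [[0,0,0],[0,0,-9.6],-1],
  [[0,0,0],[0,0,-9.6],-1],
  [[0,0,0],[0,0,-9.6],-1],
  [[0,0,0],[0,0,-9.6],-1],
  [[0,0,0],[0,0,-9.6],-1],
  [[0,0,0],[0,0,-9.6],-1],
  [[0,0,0],[0,0,-9.6],-1],
  [[0,0,0],[0,0,0],-1],
])

```text
time: 7.45
position: [0.4363, 0.207, 0.22]
tool_rot: [-2.717, -1.576, -0.001]
ft_force: [0.8, -1.0, -0.2]
grip_width: 0.11
grip_force: 12.0
```

Request:
drive_tool([
  [[-2.28,4.42,0],[0,0,0],-1],
  [[-2.28,4.42,0],[0,0,0],-1],
  [[-2.28,4.42,0],[0,0,0],-1],
  [[-2.28,4.42,0],[0,0,0],-1],
  [[-2.28,4.42,0],[0,0,0],-1],
  [[0,0,0],[0,0,0],-1],
  [[0,0,0],[0,0,0],-1],
])

```text
time: 8.32
position: [0.5717, -0.0008, 0.2194]
tool_rot: [-2.717, -1.576, 0.001]
ft_force: [0.1, -0.3, 0.2]
grip_width: 0.109
grip_force: 12.0
```

```bash
python3 snap.py w3
```

```text
8.325 [ 0.5717 -0.0008  0.2194] [[ 4.965e-01  8.681e-01 -8.000e-04]
 [ 8.681e-01 -4.965e-01  5.000e-04]
 [ 1.000e-04 -9.000e-04 -1.000e+00]] [ 0.1 -0.3  0.2] 0.10889104323860395
```

View pics/w3.png

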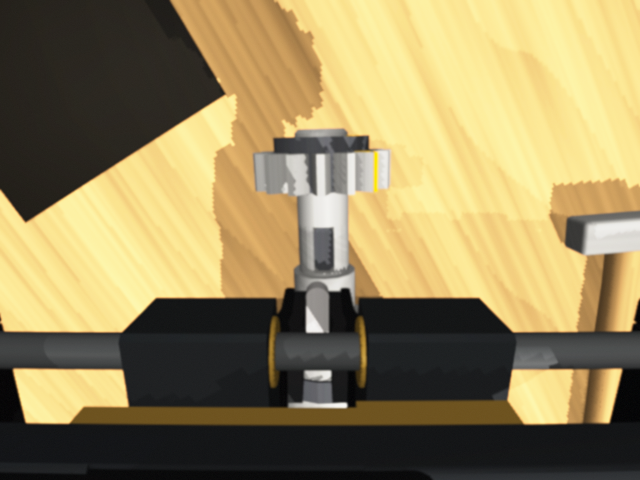

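Slot (dark) at about (324,248), held key with its round outer end at about (317,285) between the fingers, yellow tooth at (376,172). Measuring slot, shaft and key in this one view so camera bias cancels.

```bash
cat > m3.py <<'E'
import sys
from h import *
np.set_printoptions(precision=2,suppress=True)
n=sys.argv[1];s=dict(np.load(f"{n}.npz"));a=cv2.imread(f"pics/{n}.png")
g=cv2.cvtColor(a,6);W=cam("wrist",s);T=R.from_rotvec(s["tool_rot"]).inv()
tl=lambda px,z:T.apply(onz(W,px,z)-s["position"])*1e3
if n=="w3":
    for r in(205,215,235,245,255,262): print(r,g[r,285:362:2])
    for c in(320,324,328): print(c,g[215:300:2,c])
    for r in(284,288,292): print(r,g[r,292:345:2])
E
python3 m3.py w3
```

```text
205 [169 165 159 156 152 146 116 114 137 157 174 189 200 214 227 232 234 236
 236 238 240 241 240 237 235 232 230 227 218 206 190 177 200 202 203 208
 217 221 223]
215 [170 171 173 170 166 161 132 111 134 155 170 187 199 213 226 232 233 235
 236 237 240 242 241 238 235 232 230 227 219 206 190 177 208 213 209 205
 204 205 204]
235 [161 158 164 168 167 167 154  96  99 119 130 153 167 175 140 100 100  99
 100 101  99  96  82  61 142 229 229 223 210 202 191 173 196 208 218 220
 220 219 216]
245 [166 167 166 162 159 164 161 102  94 117 130 155 172 180 149 101 100  98
  99  99  99  98  90  65 126 218 224 218 209 201 190 166 137 161 200 204
 211 220 221]
255 [166 165 166 167 168 166 159 113  89 114 124 145 164 177 158 106  99  99
  99 100  97  96  81  58 111 210 220 215 206 200 190 165 145 141 137 135
 163 204 205]
262 [169 169 167 166 166 167 167 129  86 104 121 145 166 177 156  77  72  87
  76  62  72  94  82  58 109 216 223 218 208 200 189 165 139 145 145 141
 139 137 166]
320 [235 235 235 235 235 234 195 115 103 100  99  99  99  99  98  99  99  99
  97  99 100  99  98  94  69  57  56  64  94 120 130 116 175 166 111 107
 116 142 144 145 145 144 145]
324 [239 239 238 238 238 237 195 111 103  99  98  98  99  99  99  98  98  99
  99  99 100 101  96  74  58  58  58  63  97 147 139 115 180 209 170 110
  97 114 136 142 141 143 141]
328 [242 242 242 241 242 240 194 109 101  97  93  97  97  92  96  94  85  94
  93  82  94  89  77  89  85  59  57  65  95 120 125 119 192 216 218 217
 202 172 100  84 109 114 109]
284 [165 120  86 100 112 123 136 149 145 119 106 108 108 108 107 107 135 194
 218 222 226 229 230 230 228 223 216]
288 [ 68  75  82  98 115 127 134 119  91 104 122 132 137 136 131 119 102 101
 188 228 229 230 231 229 181 105  84]
292 [ 10  18  23  26  29  30  33  75 134 147 148 149 146 145 145 143 142 125
  77  49  49  50  50  50  37  12   8]
```

```bash
cat >> m3.py <<'E'
print("slot rim L/R", tl([(313,235),(333,235),(313.4,255),(333.6,255)],.0888))
print("slot ends", tl([(323,227),(323.5,270.5)],.09))
print("shaft", tl([(297,205),(348,205),(299,262),(348.5,262)],.077))
print("key sides/end", tl([(306.5,292),(327,292),(317,287)],s["position"][2]-.0669))
print("gear", tl([(376,172)],.075+.03), tl([(320,193),(320,150)],.075+.037))
E
python3 m3.py w3|tail -14
```

```text
[ 18.01   8.27 130.61]
 [  6.31  -2.74 130.62]
 [  6.32   8.74 130.61]]
slot ends [[ 22.87   2.63 129.41]
 [ -2.57   3.03 129.41]]
shaft [[ 32.96 -12.26 142.43]
 [ 32.98  17.24 142.4 ]
 [ -1.63 -11.5  142.43]
 [ -1.61  18.27 142.4 ]]
key sides/end [[ 9.35 -5.13 66.91]
 [ 9.35  3.4  66.9 ]
 [11.57 -0.76 66.9 ]]
gear [[ 54.39  28.69 114.39]] [[ 44.85   0.73 107.42]
 [ 65.32   0.67 107.42]]
```

Request:
drive_tool([
  [[0.55,0.18,1],[0,0,-1.3],-1],
  [[0.56,0.18,1],[0,0,0],-1],
  [[0,0,1.5],[0,0,0],-1],
  [[0,0,1.2],[0,0,0],-1],
  [[0,0,0],[0,0,0],-1],
  [[0,0,0],[0,0,0],-1],
])

```text
time: 9.12
position: [0.5807, 0.0064, 0.1727]
tool_rot: [2.698, 1.609, 0.001]
ft_force: [-0.2, -0.1, -0.7]
grip_width: 0.111
grip_force: 12.0
```

```bash
python3 snap.py w4
python3 - <<'E'
import cv2
a=cv2.imread("pics/w4.png");cv2.imwrite("pics/w4c.png",cv2.resize(a[170:320,220:420],(800,600),interpolation=cv2.INTER_CUBIC))
E
```

```text
9.125 [0.5807 0.0064 0.1727] [[ 4.752e-01  8.799e-01  4.000e-04]
 [ 8.799e-01 -4.752e-01 -0.000e+00]
 [ 2.000e-04  4.000e-04 -1.000e+00]] [-0.2 -0.1 -0.7] 0.11079759147030986
```

View pics/w4c.png

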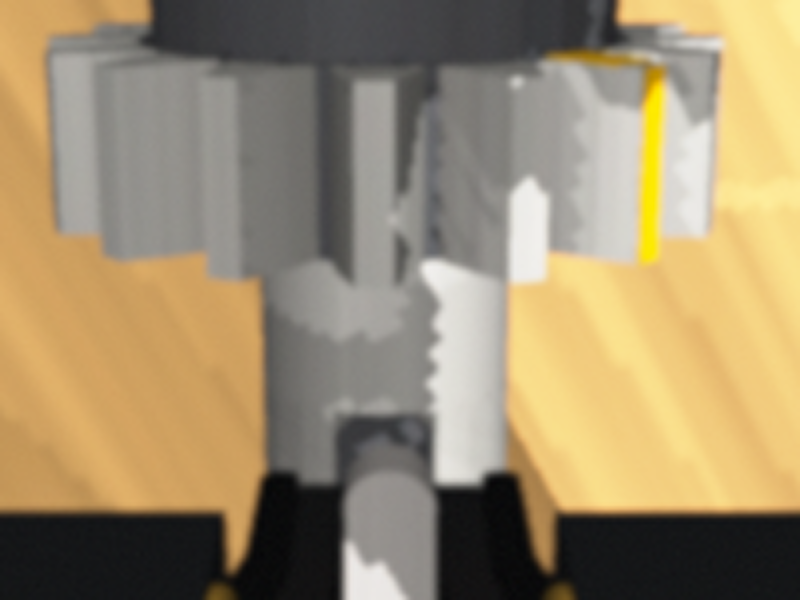

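Crop: slot edges at columns 338 and 433, its outer rim at row 415; key edges at 342 and 437, its top outer end at row 470. The yellow tooth is at (650,150).

```bash
cat > m4.py <<'E'
from h import *
np.set_printoptions(precision=2,suppress=True)
n="w4";s=dict(np.load(f"{n}.npz"));W=cam("wrist",s);T=R.from_rotvec(s["tool_rot"]).inv()
p=lambda l:[(220+x/4,170+y/4) for x,y in l]
tl=lambda px,z:T.apply(onz(W,px,z)-s["position"])*1e3
print("slot LR",tl(p([(338,440),(433,440)]),.0888),"outer rim",tl(p([(385,415)]),.09))
print("key LR",tl(p([(342,570),(437,570)]),s["position"][2]-.0669),"end",tl(p([(390,470)]),s["position"][2]-.0669))
print("shaft",tl(p([(265,290),(507,290),(270,470),(507,470)]),.078))
print("yellow",tl(p([(650,170)]),.075+.03),"rim faces",tl(p([(375,282),(375,72)]),.075+.038))
E
python3 m4.py
```

```text
slot LR [[ 8.4  -6.48 83.94]
 [ 8.4   4.37 83.94]] outer rim [[11.84 -1.11 82.74]]
key LR [[ 0.08 -5.64 66.9 ]
 [ 0.08  4.39 66.9 ]] end [[11.36 -0.58 66.9 ]]
shaft [[ 23.24 -15.29  94.74]
 [ 23.25  13.29  94.75]
 [  0.54 -15.13  94.73]
 [  0.54  13.75  94.74]]
yellow [[42.75 25.14 67.75]] rim faces [[33.37 -2.06 59.74]
 [53.45 -2.02 59.74]]
```

Request:
drive_tool([
  [[-0.05,-0.04,0.3],[0,0,0],-1],
  [[0,0,0.4],[0,0,0],-1],
  [[0,0,0.2],[0,0,0],-1],
  [[0,0,0.1],[0,0,0],-1],
  [[0,0,0.1],[0,0,0],-1],
  [[0,0,0],[0,0,0],-1],
])

```text
time: 9.93
position: [0.5799, 0.0064, 0.1615]
tool_rot: [-2.698, -1.61, -0.0]
ft_force: [0.1, 0.6, 0.1]
grip_width: 0.108
grip_force: 12.0
```

The underside is 3 mm below the shaft top with no contact force, so the key is in the slot. Settle, release, lift and check.

Request:
drive_tool([
  [[0,0,0.1],[0,0,0],-1],
  [[0,0,0.03],[0,0,0],-1],
  [[0,0,0],[0,0,0],-0.7],
  [[0,0,0],[0,0,0],-0.5],
  [[0,0,0],[0,0,0],-0.5],
  [[0,0,-1],[0,0,0],-0.5],
  [[-0.5,0,-3],[0,0,0],-0.5],
  [[-1.2,0,-3],[0,0,0],-0.5],
  [[0,0,0],[0,0,0],-0.5],
  [[0,0,0],[0,0,0],-0.5],
])

```text
time: 11.18
position: [0.5717, -0.0081, 0.2301]
tool_rot: [-2.697, -1.61, -0.0]
ft_force: [-0.4, 0.2, -0.4]
grip_width: 0.254
grip_force: 0.0
```

```bash
python3 snap.py w5
python3 - <<'E'
import cv2
a=cv2.imread("pics/w5.png");cv2.imwrite("pics/w5c.png",cv2.resize(a[120:300,200:440],(800,600),interpolation=cv2.INTER_CUBIC))
E
```

```text
11.175 [ 0.5717 -0.0081  0.2301] [[ 4.747e-01  8.802e-01 -1.000e-04]
 [ 8.802e-01 -4.747e-01  6.000e-04]
 [ 5.000e-04 -4.000e-04 -1.000e+00]] [-0.4  0.2 -0.4] 0.25362969692688614
```

View pics/w5c.png

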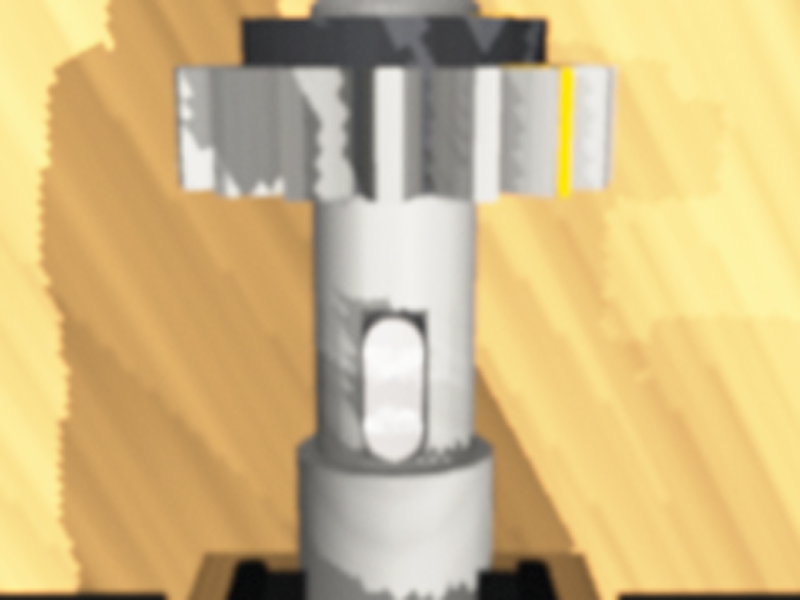

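Key is down in the slot (crop about (394,388)). Tooth tips are at x = 389, 487 and 566 (yellow), and the shaft is centred at about 394–395, so the keyway is about 45° towards +y. Computing the angle and press points.

```bash
cat > m5.py <<'E'
from h import *
from scipy.optimize import brentq
np.set_printoptions(precision=2,suppress=True)
n="w5";s=dict(np.load(f"{n}.npz"));W=cam("wrist",s);T=R.from_rotvec(s["tool_rot"]).inv()
p=lambda l:[(200+x*.3,120+y*.3) for x,y in l]
tl=lambda px,z:T.apply(onz(W,px,z)-s["position"])*1e3
print("shaft",tl(p([(314,220),(474,220),(317,430),(474,430),(300,530),(494,530)]),.078))
print("key",tl(p([(362,390),(426,390),(394,318),(394,462)]),.093))
c=np.mean(tl(p([(314,220),(474,220)]),.078)[:,1])
for x in(389,487,566):
    f=lambda t:tl(p([(x,130)]),.074+.039*np.cos(t))[0,1]-c-39*np.sin(t)
    print(x,np.degrees(brentq(f,-1.4,1.2)))
print("rim",tl(p([(390,200),(390,68)]),.113))
A=np.array([.5799,.0064,.1301]);print("release TCP in tool now",T.apply(A-s["position"])*1e3)
E
python3 m5.py
```

```text
shaft [[ 42.73 -14.28 152.12]
 [ 42.75  14.28 152.11]
 [  3.77 -14.28 152.1 ]
 [  3.78  14.95 152.09]
 [-15.99 -17.79 152.09]
 [-15.98  19.09 152.08]]
key [[ 15.23  -5.57 137.11]
 [ 15.24   5.52 137.1 ]
 [ 27.91  -0.04 137.11]
 [  2.18  -0.   137.1 ]]
389 -1.3428533786900196
487 21.03878917500624
566 44.01922624119882
rim [[ 50.11  -0.76 117.12]
 [ 69.61  -0.77 117.13]]
release TCP in tool now [ 16.62   0.35 100.  ]
```

Request:
drive_tool([
  [[3,-1.65,0],[0,0,0],-1],
  [[3,-1.65,0],[0,0,0],-1],
  [[0,0,2.5],[0,0,0],-1],
  [[0,0,2.2],[0,0,0],-1],
  [[0,0,0.5],[0,0,0],-1],
  [[0,0,0],[0,0,0],-1],
])

```text
time: 11.98
position: [0.5711, 0.06, 0.1778]
tool_rot: [-2.698, -1.61, 0.002]
ft_force: [0.4, 0.5, -0.5]
grip_width: 0.007
grip_force: 0.0
```

Request:
drive_tool([
  [[0,0,0.5],[0,0,0],-1],
  [[0,-0.2,0.31],[0,0,0],-1],
  [[0,-0.25,0.31],[0,0,0],-1],
  [[0,-0.25,0.31],[0,0,0],-1],
  [[0,-0.2,0.3],[0,0,0],-1],
  [[0,0,0],[0,0,0],-1],
])

```text
time: 12.72
position: [0.5629, 0.0645, 0.1606]
tool_rot: [-2.697, -1.61, 0.001]
ft_force: [-0.7, 0.6, 0.3]
grip_width: 0.005
grip_force: 0.3
```

```bash
python3 snap.py w6
python3 - <<'E'
import cv2
a=cv2.imread("pics/w6.png");cv2.imwrite("pics/w6c.png",cv2.resize(a[90:330,240:560],(800,600),interpolation=cv2.INTER_CUBIC))
E
```

```text
12.725 [0.5629 0.0645 0.1606] [[ 4.745e-01  8.802e-01 -1.000e-03]
 [ 8.802e-01 -4.745e-01  2.000e-04]
 [-3.000e-04 -1.000e-03 -1.000e+00]] [-0.7  0.6  0.3] 0.0052265645705622124
```

View pics/w6c.png

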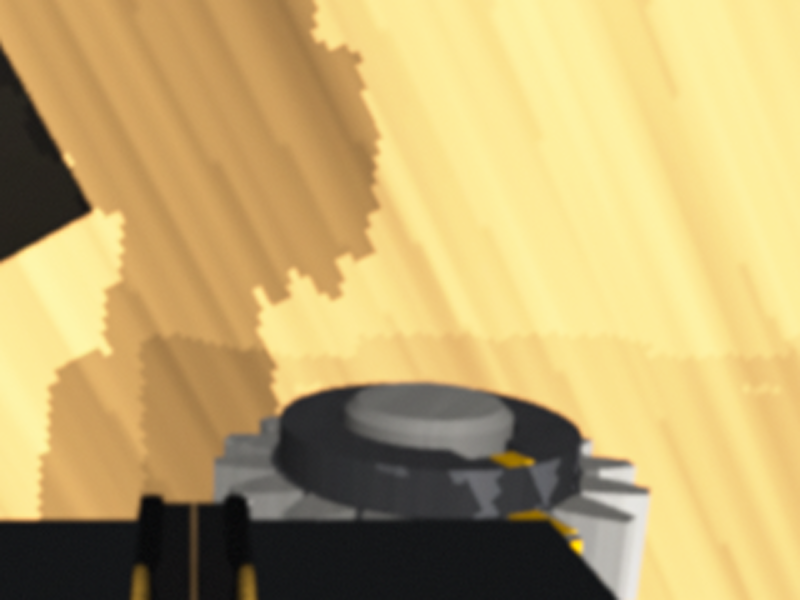

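The fingertips are at crop 140–250. The boss paint is at (512,460), the rim paint about (530,515), and the shaft end is centred at about (428,415). Finding the keyway angle by casting onto the boss face plane.

```bash
cat > ang.py <<'E'
# keyway angle from the yellow on the boss/rim outer face: cast onto planes across the shaft
import sys
from h import *
np.set_printoptions(precision=1,suppress=True)
n=sys.argv[1];s=dict(np.load(f"{n}.npz"));a=cv2.imread(f"pics/{n}.png");W=cam("wrist",s)
d=np.array([np.cos(np.radians(62.2)),np.sin(np.radians(62.2)),0]);lat=np.array([d[1],-d[0],0])
A=np.array([.5799,.0064,.074])-.0165*d   # gear axis at shoulder
inner=float(sys.argv[2])
m=cv2.inRange(cv2.cvtColor(a,cv2.COLOR_BGR2HSV),(20,200,90),(32,255,255))
m[:100]=0;m[330:]=0
k,l,st,ce=cv2.connectedComponentsWithStats(m)
for i in range(1,k):
    if st[i,4]<5: continue
    r=ray(W,ce[i])[0]
    o=[ce[i],st[i,:5]]
    for f in(28,20):
        t=((A-W[2])@d+(inner+f)*1e-3)/(r@d);P=W[2]+r*t-A
        y,z=P@lat*1e3,P[2]*1e3;o.append((f,np.round([y,z,np.hypot(y,z),np.degrees(np.arctan2(y,z))],1)))
    print(*o)
E
python3 ang.py w6 50.5
```

```text
[444.9 273.5] [438 271  15   6  53] (28, array([ 8.3, 24.1, 25.5, 19.1])) (20, array([15.8,  1.4, 15.9, 84.9]))
[451.2 296.2] [445 295  13   3  33] (28, array([ 3.4, 47.6, 47.7,  4.1])) (20, array([10.2, 28.4, 30.1, 19.7]))
[464.  300.8] [461 299   7   4  13] (28, array([ 6.5, 51.6, 52. ,  7.1])) (20, array([13.6, 33. , 35.7, 22.4]))
[469.7 308.4] [468 307   4   4  14] (28, array([ 6.2, 57.8, 58.1,  6.1])) (20, array([13.3, 40.1, 42.3, 18.3]))
```

Rotated by one tooth as planned (paint radius 25.5 mm, angle now about 20°). Second press.

Request:
drive_tool([
  [[0,0,-2],[0,0,0],-1],
  [[0,0.9,0],[0,0,0],-1],
  [[0,0,0.4],[0,0,0],-1],
  [[0,0,0.4],[0,0,0],-1],
  [[0,-0.2,0.3],[0,0,0],-1],
  [[0,-0.25,0.3],[0,0,0],-1],
  [[0,-0.25,0.3],[0,0,0],-1],
  [[0,-0.2,0.28],[0,0,0],-1],
  [[0,0,0],[0,0,0],-1],
  [[0,0,0],[0,0,0],-1],
])

```text
time: 14.02
position: [0.5633, 0.0643, 0.1612]
tool_rot: [-2.698, -1.61, -0.0]
ft_force: [-0.8, -0.5, -0.2]
grip_width: 0.003
grip_force: 0.0
```

```bash
python3 snap.py w7;python3 ang.py w7 50.5
```

```text
14.025 [0.5633 0.0643 0.1612] [[ 4.748e-01  8.801e-01  0.000e+00]
 [ 8.801e-01 -4.748e-01  1.000e-04]
 [ 1.000e-04 -1.000e-04 -1.000e+00]] [-0.8 -0.5 -0.2] 0.0032708902837985457
[421.7 274. ] [415 273  14   3  37] (28, array([-0.5, 24.9, 24.9, -1. ])) (20, array([ 5.6,  2.3,  6.1, 68.1]))
[422.3 296.6] [417 296  13   2  23] (28, array([-6. , 48.2, 48.5, -7.1])) (20, array([-0.7, 29. , 29. , -1.4]))
```

Request:
drive_tool([
  [[0,0,-3.5],[0,0,0],-0.1],
  [[0,0,-3.5],[0,0,0],-0.1],
  [[-2.5,2.1,0],[0,0,0],-0.1],
  [[-2.5,2.1,0],[0,0,0],-0.1],
  [[0,0,0],[0,0,0],-0.1],
  [[0,0,0],[0,0,0],-0.1],
])

```text
time: 14.82
position: [0.5765, 0.0009, 0.2311]
tool_rot: [-2.697, -1.61, -0.0]
ft_force: [-0.0, 0.3, -0.0]
grip_width: 0.448
grip_force: 0.0
```

```bash
python3 snap.py w8;python3 - <<'E'
from h import *
np.set_printoptions(precision=2,suppress=True)
n="w8";s=dict(np.load(f"{n}.npz"));W=cam("wrist",s);T=R.from_rotvec(s["tool_rot"]).inv()
a=cv2.imread("pics/w8.png")
m=cv2.inRange(cv2.cvtColor(a,cv2.COLOR_BGR2HSV),(20,200,90),(32,255,255));m[300:]=0
tl=lambda px,z:T.apply(onz(W,px,z)-s["position"])*1e3
k,l,st,ce=cv2.connectedComponentsWithStats(m)
for i in range(1,k):
    if st[i,4]>=5: print(ce[i],st[i],tl([ce[i]],.113))
g=cv2.cvtColor(a,6)
for r in (175,190,205,215): print(r,g[r,280:362:2])
E
```

```text
14.825 [0.5765 0.0009 0.2311] [[ 4.747e-01  8.801e-01 -2.000e-04]
 [ 8.801e-01 -4.747e-01  8.000e-04]
 [ 6.000e-04 -6.000e-04 -1.000e+00]] [-0.   0.3 -0. ] 0.44762727652923856
[318.52 178.88] [317 160   5  39 157] [[ 50.57   0.01 118.09]]
175 [159 137 135 141 155 160 161 131 125 122 114 110 106  99  78  80  88 119
 207 219 222 226 168 147 116 105 118 131 131 140 150 152 196 234 236 228
 173 167 180 197 207]
190 [224 228 225 194 209 217 222 217 168 142 178 184 193 142  81  78  89 111
 201 219 221 222 162 145 114 102 115 127 129 136 140 149 204 235 236 219
 166 167 180 197 208]
205 [170 168 164 158 155 152 145 116 118 141 162 178 192 205 219 230 233 235
 236 238 240 241 240 238 235 232 230 226 216 204 184 180 200 201 206 216
 222 223 222 220 215]
215 [169 170 171 172 168 164 157 125 117 140 162 178 193 206 219 230 233 235
 236 237 240 241 241 238 235 232 229 226 216 202 181 177 208 209 205 203
 205 210 214 220 223]
```

Yellow tooth centred at column 318.5, lateral 0.0 mm against shaft centre about 0.1 mm: aligned within 1°. Now going round to the boss.

Request:
drive_tool([
  [[4.2,0,0],[0,0,-0.7],-0.1],
  [[4.2,0,0],[0,0,0],-0.1],
  [[0,0,0],[0,0,0],-0.1],
  [[0,0,4],[0,0,0],-0.1],
  [[0,0,4],[0,0,0],-0.1],
  [[0,0,2.3],[0,0,0],-0.1],
  [[0,0,0],[0,0,0],-0.1],
])

```text
time: 15.75
position: [0.6142, 0.0746, 0.1262]
tool_rot: [-2.686, -1.626, 0.007]
ft_force: [0.8, -0.1, -0.2]
grip_width: 0.45
grip_force: 0.0
```

Run:
```python
from h import *
s=ctrl.get_state();d=np.array([np.cos(np.radians(62.2)),np.sin(np.radians(62.2)),0]);lat=np.array([d[1],-d[0],0])
P=s["position"]-(np.array([.5799,.0064,0])-.0165*d)
print("along,lat mm",P@d*1e3,P@lat*1e3,s["position"][2],s["ft_force"],R.from_rotvec(s["tool_rot"]).as_matrix()[:2,0])
```

```text
along,lat mm 92.82813746892074 -1.4786833512954234 0.12615941365512032 [ 0.76341796 -0.05354201 -0.23045626] [0.46344526 0.8861204 ]
```

Request:
drive_tool([
  [[-0.3,0.1,0],[0,0,0],-0.1],
  [[-0.3,0,0],[0,0,0],-0.1],
  [[-0.4,0,0],[0,0,0],-0.1],
  [[-0.4,0,0],[0,0,0],-0.1],
  [[-0.4,0,0],[0,0,0],-0.1],
  [[-0.4,0,0],[0,0,0],-0.1],
  [[0,0,0],[0,0,0],-0.1],
])

```text
time: 16.62
position: [0.6063, 0.0537, 0.128]
tool_rot: [-2.688, -1.625, 0.001]
ft_force: [-0.1, 0.6, 0.2]
grip_width: 0.45
grip_force: 0.1
```

```bash
python3 snap.py w9;python3 ang.py w9 33
python3 - <<'E'
from h import *
a=ctrl.get_image("scene")[:,:,::-1]; b=ctrl.get_image("side")[:,:,::-1]
f=lambda im:cv2.resize(im,(400,300),interpolation=2)
w=cv2.imread("pics/w9.png")
cv2.imwrite("pics/c9.png",np.vstack([np.hstack([f(a[200:300,240:380]),f(b[160:260,240:380])]),np.hstack([f(w[150:330,200:440]),f(w)])]))
E
```

```text
16.625 [0.6063 0.0537 0.128 ] [[ 4.647e-01  8.855e-01 -8.000e-04]
 [ 8.855e-01 -4.647e-01 -5.000e-04]
 [-8.000e-04 -5.000e-04 -1.000e+00]] [-0.1  0.6  0.2] 0.4503158303325603
```

View pics/c9.png

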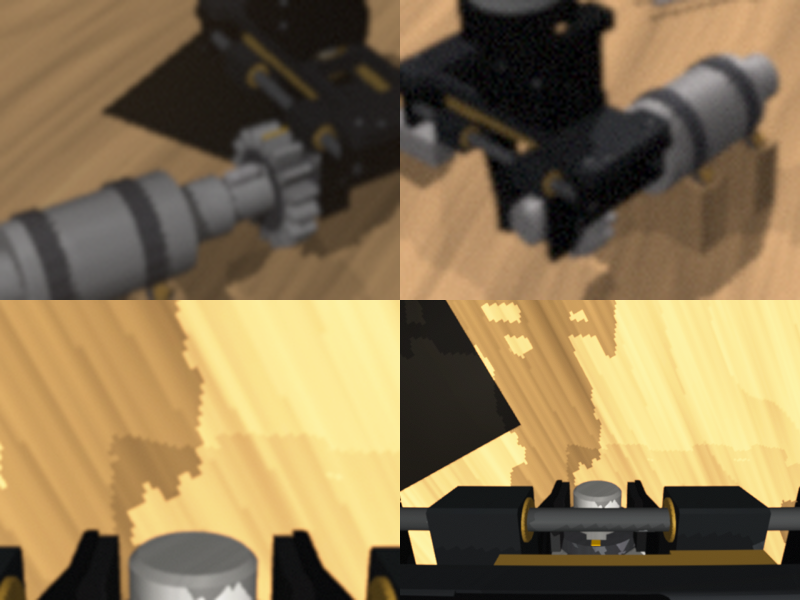

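Scene crop: gear pushed in, yellow on top at (275,130), ahead of the key. Fingers straddle the shaft. Wrist view: boss paint at about (314,387) in full-frame pixels. Pushing on with the force watched.

Request:
drive_tool([
  [[-0.3,0,0],[0,0,0],-0.1],
  [[-0.3,0,0],[0,0,0],-0.1],
  [[-0.3,0,0],[0,0,0],-0.1],
  [[-0.3,0,0],[0,0,0],-0.1],
  [[0,0,0],[0,0,0],-0.1],
])

```text
time: 17.4
position: [0.601, 0.0433, 0.1282]
tool_rot: [2.688, 1.626, -0.0]
ft_force: [-0.0, 0.0, 0.5]
grip_width: 0.446
grip_force: 0.2
```

No resistance past the 28 mm point, so the keyway has taken the key.

Request:
drive_tool([
  [[-0.4,0,0],[0,0,0],-0.1],
  [[-0.4,0,0],[0,0,0],-0.1],
  [[-0.4,0,0],[0,0,0],-0.1],
  [[-0.4,0,0],[0,0,0],-0.1],
  [[-0.3,0,0],[0,0,0],-0.1],
  [[0,0,0],[0,0,0],-0.1],
])

```text
time: 18.15
position: [0.5922, 0.0267, 0.1282]
tool_rot: [2.688, 1.626, -0.0]
ft_force: [0.3, 0.3, -0.6]
grip_width: 0.449
grip_force: 0.4
```

```bash
cat > along.py <<'E'
from h import *
s=ctrl.get_state();d=np.array([np.cos(np.radians(62.2)),np.sin(np.radians(62.2)),0]);lat=np.array([d[1],-d[0],0])
P=s["position"]-(np.array([.5799,.0064,0])-.0165*d)
print("along,lat mm",P@d*1e3,P@lat*1e3,"F along",s["ft_force"]@d,s["ft_force"])
E
python3 along.py
```

```text
along,lat mm 40.19372547220703 1.3797380081280106 F along 0.4070487390033125 [ 0.28032609  0.31236077 -0.61640726]
```

Request:
drive_tool([
  [[-0.1,0,0],[0,0,0],-0.1],
  [[-0.1,0,0],[0,0,0],-0.1],
  [[0,0,0],[0,0,0],-0.1],
])

```text
time: 18.52
position: [0.5919, 0.0265, 0.1283]
tool_rot: [-2.687, -1.627, -0.003]
ft_force: [2.8, 4.8, -1.1]
grip_width: 0.45
grip_force: 2.6
```

Request:
drive_tool([
  [[-0.1,0,0],[0,0,0],-0.1],
  [[0,0,0],[0,0,0],-0.1],
])

```text
time: 18.77
position: [0.5919, 0.0264, 0.1284]
tool_rot: [-2.686, -1.627, -0.005]
ft_force: [4.0, 5.8, -1.2]
grip_width: 0.447
grip_force: 3.4
```

Request:
drive_tool([
  [[-0.08,0,0],[0,0,0],-0.1],
  [[0,0,0],[0,0,0],-0.1],
])

```text
time: 19.02
position: [0.5918, 0.0264, 0.1285]
tool_rot: [-2.686, -1.628, -0.007]
ft_force: [4.3, 7.6, -2.7]
grip_width: 0.449
grip_force: 4.1
```

```bash
python3 along.py
```

```text
along,lat mm 39.771231898143036 1.1779186136030744 F along 8.742177175509509 [ 4.29919885  7.61613516 -2.73529   ]
```

Request:
drive_tool([
  [[-0.2,0,0],[0,0,0],-0.1],
  [[-0.2,0,0],[0,0,0],-0.1],
  [[-0.2,0,0],[0,0,0],-0.1],
  [[0,0,0],[0,0,0],-0.1],
])

```text
time: 19.52
position: [0.5912, 0.026, 0.1289]
tool_rot: [-2.682, -1.631, -0.019]
ft_force: [10.3, 15.5, -7.1]
grip_width: 0.449
grip_force: 9.2
```

```bash
python3 along.py
```

```text
along,lat mm 39.16632521153649 0.8664462900460245 F along 18.505707147497255 [10.25467497 15.51363202 -7.14472239]
```

Request:
drive_tool([
  [[1.5,0,0],[0,0,0],-0.1],
  [[1.2,0,0],[0,0,0],-0.1],
  [[0,0,-3.5],[0,0,0],-0.1],
  [[0,0,-5],[0,0,0],-0.1],
  [[-3,0,-2],[0,0,0],-0.1],
  [[-3,0,0],[0,0,0],-0.1],
  [[0,0,0],[0,0,0],-0.1],
  [[0,0,0],[0,0,0],-0.1],
])

```text
time: 20.52
position: [0.5716, -0.0111, 0.2318]
tool_rot: [-2.688, -1.625, 0.003]
ft_force: [0.3, 0.7, 0.5]
grip_width: 0.447
grip_force: 0.0
```

```bash
python3 snap.py w10; python3 along.py
python3 - <<'E'
from h import *
np.set_printoptions(precision=2,suppress=True,linewidth=200)
n="w10";s=dict(np.load(f"{n}.npz"));W=cam("wrist",s);T=R.from_rotvec(s["tool_rot"]).inv()
a=cv2.imread("pics/w10.png")
m=cv2.inRange(cv2.cvtColor(a,cv2.COLOR_BGR2HSV),(20,200,90),(32,255,255));m[290:]=0
tl=lambda px,z:T.apply(onz(W,px,z)-s["position"])*1e3
k,l,st,ce=cv2.connectedComponentsWithStats(m)
for i in range(1,k):
    if st[i,4]>=5:
        x,y,w,h=st[i,:4]; print(ce[i],st[i],tl([ce[i],(ce[i][0],y),(ce[i][0],y+h)],.113))
g=cv2.cvtColor(a,6)
for c in(306,312,324,330): print(c,g[170:300:3,c])
d=np.array([np.cos(np.radians(62.2)),np.sin(np.radians(62.2)),0]);A=np.array([.5799,.0064,.075])-.0165*d
print("px of shoulder top r19, rim inner/outer tip, end", proj(W,[A+[0,0,.019],A+[0,0,.038],A+.02*d+[0,0,.038],A+.082*d+[0,0,.013]]))
print(s["position"])
E
```

```text
20.525 [ 0.5716 -0.0111  0.2318] [[ 4.648e-01  8.854e-01 -2.100e-03]
 [ 8.854e-01 -4.648e-01  1.000e-04]
 [-9.000e-04 -1.900e-03 -1.000e+00]] [0.3 0.7 0.5] 0.44681567255462373
along,lat mm -2.188221852978162 0.8367323942608899 F along 0.0038442527714662483 [-0.14928372  0.08305422  0.47556492]
[316.33 227.96] [312 227  10   3  27] [[ 24.79  -1.11 118.79]
 [ 25.31  -1.11 118.79]
 [ 23.68  -1.11 118.79]]
[315.63 248.98] [314 231   4  35 128] [[ 13.25  -1.48 118.8 ]
 [ 23.14  -1.48 118.79]
 [  3.65  -1.48 118.81]]
306 [212 213 212 213 213 207 157 157 156 159 158 157 152  76  58  67  68  67  67  70  75  74  66  64  64  65  64  65  94 109 132 186 186 187 183 181 187 190 192 187 152 126 126 126]
312 [235 235 235 234 235 234 233 208 170 170 169 169 159  90  82  70  70  70  72 110 127 156 159 152 140 139 140 140 139 140 141 156 183 206 205 202 201 208 211 212 204 131 129 129]
324 [236 237 237 237 237 228 165 154 154 154 153 153 148  78  82 112 109 109 107  98 134 137 137 137 136 133 134 134 133 133 146 212 227 226 223 221 224 227 227 227 228 194 129 125]
330 [230 229 229 230 229 230 229 176 138 138 138 137 137  66  55  63  64  62  68  99 121 115 115 118 100  99  99  99 100  98 103 214 226 222 219 220 224 224 224 224 217 173 123 123]
px of shoulder top r19, rim inner/outer tip, end [[317.22 256.94]
 [317.21 267.19]
 [317.3  231.3 ]
 [317.6  110.71]]
[ 0.57 -0.01  0.23]
```

Run:
```python
from h import *
np.set_printoptions(precision=1,suppress=True,linewidth=220)
d=np.array([np.cos(np.radians(62.2)),np.sin(np.radians(62.2)),0]);lat=np.array([d[1],-d[0],0]);A=np.array([.5799,.0064,.075])-.0165*d
def al(n,px,z):
    s=dict(np.load(f"{n}.npz"));W=cam("wrist",s);P=onz(W,[px],z)[0]-A;return np.array([P@d,P@lat])*1e3
g=cv2.cvtColor(cv2.imread("pics/w5.png"),6)
for c in(302,306,330,334): print(c,list(zip(range(238,270),g[238:270,c])))
print("key ends w5",al("w5",(318.2,215.4),.093),al("w5",(318.2,258.6),.093))
print("rim w5",al("w5",(317,180),.112),al("w5",(317,140.4),.112))
print("rim w8",al("w8",(318.5,199),.113),al("w8",(318.5,160),.113))
print("rim w10",al("w10",(315.6,266),.113),al("w10",(315.6,231),.113))
for r in range(250,266,2): print(r,[al("w5",(c,r),.075+.001*np.sqrt(19**2-(y)**2)) for c,y in((304,-13),(332,13))])
```

```text
302 [(238, np.uint8(134)), (239, np.uint8(139)), (240, np.uint8(142)), (241, np.uint8(146)), (242, np.uint8(148)), (243, np.uint8(149)), (244, np.uint8(150)), (245, np.uint8(149)), (246, np.uint8(147)), (247, np.uint8(146)), (248, np.uint8(144)), (249, np.uint8(142)), (250, np.uint8(140)), (251, np.uint8(136)), (252, np.uint8(126)), (253, np.uint8(116)), (254, np.uint8(112)), (255, np.uint8(111)), (256, np.uint8(111)), (257, np.uint8(111)), (258, np.uint8(109)), (259, np.uint8(106)), (260, np.uint8(110)), (261, np.uint8(123)), (262, np.uint8(142)), (263, np.uint8(155)), (264, np.uint8(160)), (265, np.uint8(161)), (266, np.uint8(160)), (267, np.uint8(161)), (268, np.uint8(161)), (269, np.uint8(160))]
306 [(238, np.uint8(125)), (239, np.uint8(125)), (240, np.uint8(123)), (241, np.uint8(124)), (242, np.uint8(131)), (243, np.uint8(140)), (244, np.uint8(150)), (245, np.uint8(161)), (246, np.uint8(170)), (247, np.uint8(175)), (248, np.uint8(178)), (249, np.uint8(178)), (250, np.uint8(176)), (251, np.uint8(175)), (252, np.uint8(173)), (253, np.uint8(166)), (254, np.uint8(148)), (255, np.uin
[... 1529 characters left out ...]
8(124)), (261, np.uint8(165)), (262, np.uint8(202)), (263, np.uint8(222)), (264, np.uint8(227)), (265, np.uint8(227)), (266, np.uint8(226)), (267, np.uint8(226)), (268, np.uint8(225)), (269, np.uint8(225))]
key ends w5 [27.8 -0.3] [ 2.1 -0.5]
rim w5 [49.9 -0.8] [69.5 -0.6]
rim w8 [50.4 -0.1] [70.2  0. ]
rim w10 [ 0.7 -0.9] [20.2 -0.9]
250 [array([ 6.2, -8.9]), array([6.1, 7.7])]
252 [array([ 5. , -8.9]), array([4.8, 7.7])]
254 [array([ 3.8, -8.9]), array([3.6, 7.7])]
256 [array([ 2.5, -9. ]), array([2.4, 7.7])]
258 [array([ 1.3, -9. ]), array([1.1, 7.7])]
260 [array([ 0., -9.]), array([-0.1,  7.7])]
262 [array([-1.2, -9. ]), array([-1.4,  7.7])]
264 [array([-2.5, -9. ]), array([-2.6,  7.7])]
```

Run:
```python
from h import *
np.set_printoptions(precision=1,suppress=True,linewidth=220)
d=np.array([np.cos(np.radians(62.2)),np.sin(np.radians(62.2)),0]);A=np.array([.5799,.0064,.075])-.0165*d
g=cv2.cvtColor(cv2.imread("pics/w10.png"),6)
for c in(310,316,322): print(c,g[80:200:2,c])
s=dict(np.load("w10.npz"));W=cam("wrist",s)
for e in(80,81,82,83,84): print(e,proj(W,[A+e*1e-3*d+[0,0,.013],A+(e-2)*1e-3*d+[0,0,.015],A+e*1e-3*d-[0,0,.013]])[:,1])
for e in(26,27,28,29,30): print("boss top",e,proj(W,[A+e*1e-3*d+[0,0,.026]])[:,1])
```

```text
310 [224 225 226 228 228 228 223 219 200 164 155 156 158 158 160 162 163 174 222 230 230 230 230 230 230 230 231 231 231 231 231 231 231 231 232 231 231 231 231 231 232 232 232 232 232 232 232 232 232 232 232 232 232 228
 209 185 172 172 170 170]
316 [212 214 217 219 221 224 225 225 225 225 223 221 218 207 220 217 183 177 234 239 239 238 238 238 239 239 238 238 238 238 237 238 238 238 238 238 238 237 237 237 237 237 236 236 237 236 236 236 236 236 236 236 236 236
 235 213 169 167 166 166]
322 [204 208 211 212 213 213 214 216 218 220 222 224 225 226 226 225 191 181 234 239 239 239 239 239 239 239 239 239 239 239 239 239 239 239 239 240 240 239 240 239 239 239 239 239 239 239 239 238 239 239 238 239 239 227
 172 161 161 161 160 161]
80 [114.5 118.2 116.4]
81 [112.6 116.3 114.7]
82 [110.7 114.4 113. ]
83 [108.8 112.4 111.2]
84 [106.9 110.5 109.5]
boss top 26 [215.7]
boss top 27 [213.9]
boss top 28 [212.2]
boss top 29 [210.4]
boss top 30 [208.6]
```

Run:
```python
from h import *
np.set_printoptions(precision=1,suppress=True,linewidth=220)
d=np.array([np.cos(np.radians(62.2)),np.sin(np.radians(62.2)),0]);lat=np.array([d[1],-d[0],0]);A=np.array([.5799,.0064,.075])-.0165*d
g=cv2.cvtColor(cv2.imread("pics/w10.png"),6)
for c in(300,304,306,328,330,333): print(c,g[198:226,c])
s=dict(np.load("w10.npz"));W=cam("wrist",s)
for e in(26,27,28,29,30,31): print(e,proj(W,[A+e*1e-3*d+[0,0,.0132]+.007*lat,A+e*1e-3*d+[0,0,.0132]-.007*lat,A+e*1e-3*d+[0,0,.0251]-.007*lat]))
# release view: slot vs end in w8
g=cv2.cvtColor(cv2.imread("pics/w8.png"),6)
print("w8 end",g[60:140,312:325:6].T)
s=dict(np.load("w8.npz"));W=cam("wrist",s)
for e in(80,82,84): print(e,proj(W,[A+e*1e-3*d+[0,0,.013],A+(e-2)*1e-3*d+[0,0,.015]])[:,1])
```

```text
300 [137 138 137 137 137 138 137 137 130 107  74  50  44  54  65  73  76  79  77  73  70  69  68  69  70  69  66  69]
304 [150 151 150 150 151 150 151 150 148 137 105  65  45  49  59  65  67  67  67  66  67  67  67  65  66  66  66  69]
306 [158 157 158 157 158 157 157 157 152 138 110  76  54  51  58  65  67  67  67  69  68  68  68  67  67  66  67  64]
328 [142 143 143 142 142 142 142 141 141 130 107  74  51  47  57  65  73  79  78  70  64  63  64  69  75  84  97 100]
330 [138 139 138 138 136 137 137 137 137 129 103  66  47  47  55  60  63  63  63  63  64  64  65  62  63  64  68  72]
333 [129 128 127 128 127 127 127 126 123 110  82  54  45  48  57  62  62  64  64  64  64  64  63  64  63  64  62  66]
26 [[329.3 211.5]
 [305.3 211.4]
 [304.7 215.4]]
27 [[329.3 209.8]
 [305.3 209.7]
 [304.7 213.6]]
28 [[329.4 208.1]
 [305.3 208. ]
 [304.7 211.8]]
29 [[329.4 206.4]
 [305.3 206.3]
 [304.7 210. ]]
30 [[329.4 204.7]
 [305.3 204.6]
 [304.7 208.3]]
31 [[329.4 203. ]
 [305.3 202.9]
 [304.7 206.5]]
w8 end [[158 157 155 155 153 152 151 148 148 145 144 141 141 139 135 133 131 130 132 133 136 136 1
[... 235 characters left out ...]
[219 221 222 223 220 212 192 170 161 161 162 160 159 158 156 155 153 150 145 144 145 140 133 131 131 136 137 133 131 132 133 136 138 140 141 142 143 144 146 159 176 180 167 159 165 183 190 184 173 163 158 156 158 167
  192 216 226 227 227 227 227 226 225 225 224 224 224 224 223 225 225 225 225 225 226 219 202 176 166 167]
 [218 218 217 217 218 216 216 215 215 216 218 219 220 222 224 225 226 227 228 228 229 228 228 228 226 225 225 223 221 218 215 211 208 205 201 200 198 198 199 200 202 203 205 206 209 211 213 214 215 216 216 215 216 216
  216 218 218 219 221 222 222 223 224 225 225 225 226 226 227 227 228 227 227 225 222 214 197 176 166 164]]
80 [139.2 143. ]
82 [135.5 139.3]
84 [131.8 135.5]
```

Shaft end puts the shoulder at −0.4 mm; the boss face reads 27.9 (27.6 expected when home) and the rim 0.2 to 0.7. It looks home within about 0.5 mm. One firmer push, then a re-measure from the same spot.

Request:
drive_tool([
  [[3,0,0],[0,0,0],-0.1],
  [[3,0,0],[0,0,0],-0.1],
  [[0,0,4],[0,0,0],-0.1],
  [[0,0,4],[0,0,0],-0.1],
  [[0,0,2.5],[0,0,0],-0.1],
  [[-1,0,0],[0,0,0],-0.1],
  [[-0.6,0,0],[0,0,0],-0.1],
  [[-0.5,0,0],[0,0,0],-0.1],
  [[-0.5,0,0],[0,0,0],-0.1],
  [[-0.5,0,0],[0,0,0],-0.1],
  [[-0.2,0,0],[0,0,0],-0.1],
  [[0,0,0],[0,0,0],-0.1],
])

```text
time: 22.08
position: [0.5909, 0.0253, 0.1309]
tool_rot: [-2.678, -1.631, -0.033]
ft_force: [13.7, 20.9, -9.7]
grip_width: 0.448
grip_force: 14.2
```

```bash
python3 along.py
```

```text
along,lat mm 38.32537306042771 0.9611142283766335 F along 24.854587801950327 [13.65468776 20.89828333 -9.65963602]
```

Request:
drive_tool([
  [[1.5,0,0],[0,0,0],-0.1],
  [[1.8,0,0],[0,0,0],-0.1],
  [[0,0,-3.5],[0,0,0],-0.1],
  [[0,0,-5],[0,0,0],-0.1],
  [[-3,0,-2],[0,0,0],-0.1],
  [[-3,0,0],[0,0,0],-0.1],
  [[0,0,0],[0,0,0],-0.1],
  [[0,0,0],[0,0,0],-0.1],
])

```text
time: 23.08
position: [0.5718, -0.011, 0.232]
tool_rot: [-2.687, -1.625, 0.002]
ft_force: [-0.3, 0.4, 0.1]
grip_width: 0.449
grip_force: 0.0
```

```bash
python3 snap.py w11
python3 - <<'E'
from h import *
np.set_printoptions(precision=1,suppress=True,linewidth=220)
d=np.array([np.cos(np.radians(62.2)),np.sin(np.radians(62.2)),0]);lat=np.array([d[1],-d[0],0]);A=np.array([.5799,.0064,.075])-.0165*d
for n in("w10","w11"):
    s=dict(np.load(f"{n}.npz"));W=cam("wrist",s);a=cv2.imread(f"pics/{n}.png");g=cv2.cvtColor(a,6)
    al=lambda px,z:((onz(W,[px],z)[0]-A)@np.c_[d,lat]*1e3)
    m=cv2.inRange(cv2.cvtColor(a,cv2.COLOR_BGR2HSV),(20,200,90),(32,255,255));m[290:]=0
    k,l,st,ce=cv2.connectedComponentsWithStats(m);i=1+np.argmax(st[1:,4]);x,y,w,h=st[i,:4]
    print(n,"rim",al((ce[i][0],y+h),.113),al((ce[i][0],y),.113))
    e=lambda c,r0,r1,lev:r0+np.argmax(g[r0:r1,c]<lev)
    print("boss/shaft rows",[(c,e(c,198,226,105)) for c in(304,306,328,330)],[al((c,e(c,198,226,105)),.0882) for c in(306,330)],"end rows",[100+np.argmax(g[100:130,c]>205+0*c) for c in(310,)],al((316,115.3),.09))
E
python3 along.py
```

```text
23.075 [ 0.5718 -0.011   0.232 ] [[ 4.647e-01  8.855e-01 -1.700e-03]
 [ 8.855e-01 -4.647e-01  5.000e-04]
 [-4.000e-04 -1.700e-03 -1.000e+00]] [-0.3  0.4  0.1] 0.44942654606967825
w10 rim [ 0.7 -0.9] [20.2 -0.9]
boss/shaft rows [(304, np.int64(209)), (306, np.int64(209)), (328, np.int64(209)), (330, np.int64(208))] [array([27.4, -6.6]), array([28. ,  7.4])] end rows [np.int64(116)] [79.5 -0.9]
w11 rim [ 0.9 -0.8] [20.4 -0.8]
boss/shaft rows [(304, np.int64(208)), (306, np.int64(208)), (328, np.int64(209)), (330, np.int64(208))] [array([28.3, -6.5]), array([28.3,  7.4])] end rows [np.int64(116)] [79.8 -0.8]
along,lat mm -2.0198885982293313 0.8284933753724585 F along -0.3591568753702068 [ 0.12210171 -0.47039615 -0.385794  ]
```

The firmer push changed nothing: hard stop, with the boss face 51.5 mm from the chamfer edge (52 expected when home). The keyway is on top and the robot is clear, so I'm handing in.

```bash
python3 -c "
from bench import ctrl
print(ctrl.close_job())"
```

```text
the job is handed in; nothing more can be done
None
```

Job handed in after about 23 s: the key was laid in the slot and released, and the gear was turned keyway-up and pushed over it to a hard stop that measures as home against the shoulder within about 0.5 mm. The oil bottle, hammer and ring clamp were never touched.

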